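Show the drawer's marker to the inspection camera by mirror

TASK

Push the open specimen drawer fully home until it seats in its detent; then grip the tab on top of the swivelling mirror and turn the mirror until the inspection camera, looking into it, sees the round crossed marker that stands in the drawer, well centred. The mirror springs back if released, so finish still gripping the tab, holding the mirror steady at that angle. Leave the ring gauge, the bottle and the cup where they are.

Things in the scene. Friction and masses are not known exactly. Their poses are not given: they have to be found in the camera images.
- unit: specimen drawer unit, fixed to the bench: open-topped tray housing with aluminium floor and black side and rear walls, 180 long (x) x 150 wide (y) x 55 high mm. Origin: centre of its underside. Its open front faces its own -x; the drawer slides along its x. It stands at varying places and yaws.
- drawer (a joint): how far the drawer is open, m: 0 = home on its hard stop, at most 0.10; grows towards the unit's -x (robot side). Starts at 0.055 to 0.09. Sliding friction about 1 N; from 13 to 5 mm before home a sprung detent resists (about 6 N in all), past that it pulls the drawer home and keeps it. Front panel 150 wide, 12 to 55 mm above the bench.
- drawer_pull (a point): centre of the front (outer) face of the black pull block on the drawer's front panel, 37 mm above the bench; block 60 wide x 26 high mm, stands 14 mm out from the panel. Moves with the drawer; when the drawer is home this point is at (-0.112, 0, 0.037) m in the unit's frame.
- marker (a point): centre of the marker: white upright disc, 50 mm across, 8 thick, with a black cross, on a steel post standing in the drawer's tray; centre 100 mm above the bench, top at 125 mm. Moves with the drawer; when home it is at (0.005, 0, 0.100) m in the unit's frame.
- head: fixed camera-and-mirror head: base plate 340 x 90 x 10 mm, mirror post at one end, black inspection camera at the other. Origin: on the bench, on the mirror's vertical pivot axis. +x points from the pivot to the camera; plate from x = -60 to +280 mm, camera 172 to 278 mm, top 128 mm high. Place and yaw vary.
- lens (a point): centre of the camera's lens, 172 mm from the mirror's pivot axis along the head's +x, 100 mm above the bench. The camera looks along the head's -x, level, at the middle of the mirror.
- mirror: round swivelling mirror on the head's post: upright disc 68 mm across (66 to 134 mm above the bench) with a grip tab on top. Origin on the vertical pivot axis, 58 mm up; its +x is the mirror's normal. Parked, it squarely faces the camera (x along the head's +x); it turns clockwise only, seen from above, up to 1.2 rad. A light spring (0.012 N m + 0.03 N m per rad) turns it back when released.
- tab (a point): centre of the flat upright steel grip tab on top of the mirror, turning with it, centred on the pivot axis: 10 thick (along the mirror's x) x 32 wide (mirror's y) x 42 high mm. Its centre is 164 mm above the bench, top at 185 mm, bottom at 143 mm; fingers close on it along the mirror's x.
- sight: steel sight needle, brass hub, low on the mirror's post, 40 to 46 mm up, 73 mm long; origin on the pivot axis. Geared to turn twice as far as the mirror: its +x, outwards, is the camera's reflected line of sight seen from above. Marker centred = this line through its centre (mirror normal halves the angle pivot-to-lens / pivot-to-marker).
- ring_gauge: loose steel ring, 60 across, 22 high mm; bystander. Origin: centre of its underside.
- bottle: loose white bottle, 56 across, 130 high mm; bystander. Origin: centre of its underside.
- cup: loose steel cup, 68 across, 85 high mm; bystander. Origin: centre of its underside.
There are look-alikes about, which are no part of the job. Leave any orange or yellow look-alike of the unit alone.

How it is judged:
By the outcome, as a careful person would: the job done as asked, in the order asked, and still so for the second after the job is handed in, while the arm keeps its last pose, push and grip.
It also fails if it takes over 48 s, if anything falls off the work surface, if the arm or the gripper's body presses on something with over 40 N, if the wrist force passes 120 N, or if a joint passes its speed limit or range.

ROBOT

A 6-joint arm with a two-finger parallel gripper is mounted at the origin on the work surface. World frame = base frame: x ahead of the robot, y to its left, z up, the work surface at z = 0. Lengths are in m, angles in rad, forces in N, time in s.
With the tool pointing down it reaches from about 0.425 to 0.95 m from the base axis. Payload 3.5 kg.
Tool frame: the origin (TCP) lies between the finger pads, 19 mm behind the fingertips; this is the grasp point; z points along the fingers, y is the direction in which the jaws open and shut (so a half turn about z gives the same grasp; the last joint's range is limited). The gripper opens to 85 mm and grips with 20 to 120 N. Pads are 22 mm wide; open, the fingers measure 114 mm over their backs; the gripper's body (76 mm by 85 mm) begins 54 mm behind the grasp point. The pads swing forward as they close: fully open they stand 13 mm farther back than shut.
Start: joints at [-0.15, 0.286, 1.577, -0, 1.279, -0.15], TCP at [0.675, 0, 0.25] pointing down, gripper open.
Joint ranges: [-2.77, 2.77], [-0.9, 2.22], [0.21, 2.48], [-1.53, 4.67], [0.24, 2.81], [-2.84, 2.84]. Speed limits (rad/s): [2.79, 2.79, 3.14, 3.14, 3.14, 3.14].

INTERFACE

Orientations are given as a unit quaternion [x, y, z, w].
In Python, from plant import * gives the robot as it stands.
- The arm moves only by the shell command python3 -m crank 'ROWS' [FORCE]. ROWS is JSON, a list of rows, each a list of 7 numbers: the gripper's target within -1 to 1 (shut at 1, half-way at 0, fully open at -1), then the shift along the tool's x, y, z in cm, then the turn, a rotation vector about the tool's x, y, z in degrees. In form: [[fingers, tx, ty, tz, wx, wy, wz], ...]. A call has 1 to 5 rows; each row shifts and turns the commanded pose from where the row before left it, along the tool's axes as they then stand; what a row does not reach is not made up. A row lasts 1/10 s, in which the tool goes at most 50 mm and 8.59 degrees, less where a joint would pass 70% of its speed; a pose out of reach is approached as far as the arm can. A call is refused whole if a number of a shift passes 5 or a number of a turn 8.59, either way. A call with a gripper value outside its range is refused whole. The fingers move at their own pace and stop on an object; FORCE is the grip in N (left out, the last holds). Time passes only in rows, so rows that do not move let the fingers close. It gives the time, the measured TCP pose, the force and the opening at its end, in the units of the state.
- get_state(): the state, without advancing time (a new reading comes with each control period).
- read_camera(name): name is "scene" or "side" or "wrist"; returns a dict with "color" (400x640x3 uint8, red, green, blue), "vfov" (degrees; the focal length in pixels is half the picture's height over the tangent of half this angle, whatever the lens; pixels are square), "cx", "cy" (the principal point, pixels), "cam_to_world" (4x4, takes a point from camera to world coordinates). Camera axes: x right, y up, looking along -z (the intrinsics and any distortion apply to the point x, -y, -z); pixel columns grow to the right and rows downward; lengths in m; the calibration is good to about 2 mm. The wrist camera is an equidistant fisheye: a pixel r from the principal point sees the ray r / f radians off the axis. A picture is of the moment at which its call begins. There is no depth.
- sign_off(): hands the job in, once; it reports no verdict.
Trained networks look in the newest picture that a camera, given by its name, has taken for a name from the list of things; names that differ only in an ending like _2 or _b are one class to them, and where a whole thing is asked for, a point or a joint stands for the part that bears it (a point fixed in the world has none). Each returns a list of dicts, best first, with "p" (0 to 1); they miss things now and then, are a little off and sometimes report something else, mostly with a low value. They report only what shows in the picture. A call takes as long as a camera call. They do not tell look-alikes from the thing itself.
- trace(thing, camera): "pixels" (400x640 bool, what is visible of it) and "location" ([column, row] in pixels, amid what is visible of it).
- place_of(thing, camera): "location" ([column, row] in pixels: a listed point, or the origin of a listed thing).
The state is a dict: "time": time; "qpos": joint angles; "dq": joint speeds; "joint_efforts": joint torques, N m; "eef_pos": TCP position; "tcp_rot": TCP orientation; "contact_force": force on the tool from outside, world axes, zero at the start; "wrist_torque": the same for the moment, N m; "opening": opening from 0.0 (shut) to 1.0 (fully open).
Only numpy, scipy, OpenCV 4.12 (cv2) and the standard library are available. Lean on these libraries where they do the work, as an engineer would, in place of code of your own. Each camera call takes 0.05 s, during which the arm holds its last target.

## Working session

There is one attempt and no reset: what is moved stays moved. The work goes in short steps, Python scripts to look and compute and a shell command to move; the robot and the scene stay as the last step left them, time stands still between calls to the robot, and variables do not carry over. Pictures are saved under pics/ and viewed, and the job is handed in when it is done.

```bash
ls; mkdir -p pics; cat > h.py <<'E'
from plant import *
import numpy as np, cv2
def snap(cam,fn):
    r=read_camera(cam); cv2.imwrite('pics/'+fn,cv2.cvtColor(r['color'],cv2.COLOR_RGB2BGR)); return r
def ray(r,cam,px):
    f=200/np.tan(np.radians(r['vfov'])/2); u=(px[0]-r['cx']); v=(px[1]-r['cy'])
    if cam=='wrist':
        rr=np.hypot(u,v); th=rr/f; s=np.sin(th)/max(rr,1e-9); d=np.array([u*s,-v*s,-np.cos(th)])
    else: d=np.array([u/f,-v/f,-1.])
    T=np.array(r['cam_to_world']); d=T[:3,:3]@d
    return T[:3,3],d/np.linalg.norm(d)
def atz(r,cam,px,z):
    o,d=ray(r,cam,px); return o+d*(z-o[2])/d[2]
def tri(rays):
    A=np.zeros((3,3));b=np.zeros(3)
    for o,d in rays:
        P=np.eye(3)-np.outer(d,d);A+=P;b+=P@o
    x=np.linalg.solve(A,b); return x,[np.linalg.norm((np.eye(3)-np.outer(d,d))@(x-o)) for o,d in rays]
def proj(r,cam,p):
    T=np.array(r['cam_to_world']); q=T[:3,:3].T@(np.array(p)-T[:3,3]); f=200/np.tan(np.radians(r['vfov'])/2)
    x,y,z=q[0],-q[1],-q[2]
    if cam=='wrist':
        rr=np.hypot(x,y);th=np.arctan2(rr,z);return np.array([r['cx']+f*th*x/rr,r['cy']+f*th*y/rr])
    return np.array([r['cx']+f*x/z,r['cy']+f*y/z])
E
python3 - <<'E'
from h import *
for c in ['scene','side','wrist']:
    r=snap(c,c+'0.png'); print(c,r['vfov'],np.round(r['cam_to_world'],3).tolist())
    for t in ['unit','drawer_pull','marker','head','lens','mirror','tab','sight','ring_gauge','bottle','cup']:
        for d in place_of(t,c):
            if d['p']>.2: 
                z=dict(unit=0,drawer_pull=.037,marker=.1,head=0,lens=.1,mirror=.058,tab=.164,sight=.043).get(t,0)
                print(t,round(d['p'],2),np.round(d['location'],1),np.round(atz(r,c,d['location'],z),3))
print(get_state())
E
```

```text
pics
scene 45.89106562779679 [[0.124, -0.816, 0.564, 1.232], [0.992, 0.099, -0.076, -0.128], [0.006, 0.569, 0.822, 1.155], [0.0, 0.0, 0.0, 1.0]]
unit 0.75 [429.8 244.6] [0.632 0.219 0.   ]
unit 0.66 [288.  263.1] [ 0.641 -0.176  0.   ]
unit 0.57 [248.6 174.5] [ 0.326 -0.276  0.   ]
drawer_pull 0.91 [287.3 202.2] [ 0.468 -0.163  0.037]
drawer_pull 0.82 [347.3 138. ] [0.247 0.04  0.037]
drawer_pull 0.81 [257.6 142.4] [ 0.232 -0.24   0.037]
drawer_pull 0.38 [422.1 176. ] [0.422 0.24  0.037]
marker 0.74 [334.6 153.7] [ 0.358 -0.014  0.1  ]
marker 0.69 [240.5 156.3] [ 0.335 -0.285  0.1  ]
marker 0.6 [281.9 227. ] [ 0.587 -0.18   0.1  ]
head 0.77 [413.1 211.6] [0.519 0.197 0.   ]
lens 0.62 [426.  245.5] [0.686 0.179 0.1  ]
lens 0.34 [409.  211.9] [0.581 0.158 0.1  ]
mirror 0.63 [417.8 201. ] [0.522 0.201 0.058]
tab 0.89 [419.3 175.7] [0.512 0.191 0.164]
tab 0.55 [414.5 199.2] [0.584 0.162 0.164]
sight 0.54 [415.2 201.4] [0.513 0.198 0.043]
ring_gauge 0.54 [203.5 219.9] [ 0.475 -0.407  0.   ]
bottle 0.9 [193.6 257.7] [ 0.594 -0.43   0.   ]
cup 0.72 [289.8 205.4] [ 0.455 -0.158  0.   ]
cup 0
[... 1665 characters left out ...]
'qpos': array([-1.50037561e-01,  2.86273658e-01,  1.57671376e+00, -1.91981250e-05,
        1.27860621e+00, -1.49997120e-01]), 'dq': array([-1.41352269e-04, -1.64916148e-03,  2.58481053e-03, -2.49149972e-04,
        1.01902302e-03,  4.38917311e-05]), 'joint_efforts': array([ 7.75435728e-04, -4.05947649e+01, -2.92927802e+01, -7.47505533e-05,
        6.13094307e-04,  2.68346054e-05]), 'eef_pos': array([6.74978199e-01, 3.24717870e-06, 2.50034986e-01]), 'tcp_rot': array([ 7.07119124e-01,  7.07094438e-01, -7.68641872e-06,  5.06471310e-06]), 'contact_force': array([-0.50848795, -0.47257185,  0.26332714]), 'wrist_torque': array([-0.03342979, -0.0119706 ,  0.01884318]), 'opening': 0.9984601292168243}
```

View pics.

View pics/scene0.png

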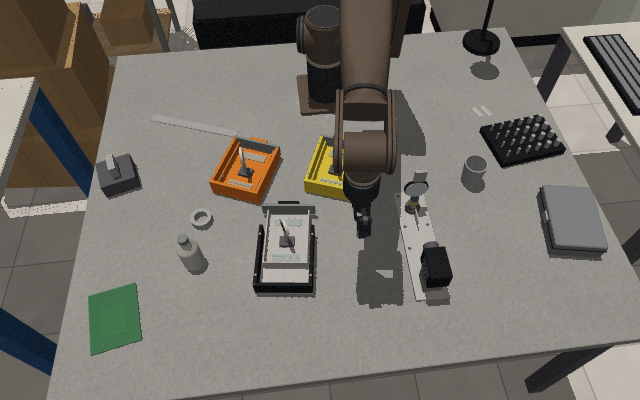

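View pics/side0.png

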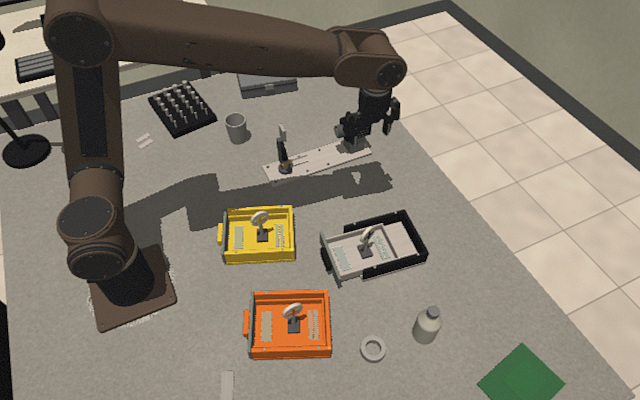

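View pics/wrist0.png

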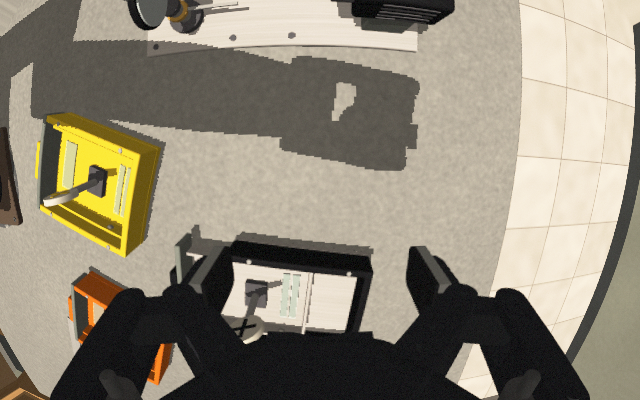

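```bash
python3 - <<'E'
from h import *
R={}
for c in ['scene','side','wrist']: R[c]=snap(c,c+'1.png')
im=cv2.imread('pics/wrist1.png'); cv2.imwrite('pics/w1z.png',cv2.resize(im[220:350,160:400],None,fx=3.3,fy=3.3,interpolation=cv2.INTER_CUBIC))
im=cv2.imread('pics/scene1.png'); cv2.imwrite('pics/s1z.png',cv2.resize(im[190:300,245:325],None,fx=5,fy=5,interpolation=cv2.INTER_CUBIC))
for t in ['drawer_pull','marker','tab','lens','unit','sight']:
    rs=[]
    for c in R:
        for d in place_of(t,c):
            z=dict(drawer_pull=.037,marker=.1,tab=.164,lens=.1,sight=.043).get(t,0); p=atz(R[c],c,d['location'],z)
            g=dict(drawer_pull=(.475,-.158),marker=(.589,-.176),tab=(.512,.195),lens=(.68,.18),unit=(.642,-.178),sight=(.513,.195))[t]
            if np.hypot(*(p[:2]-g))<.04: rs.append(ray(R[c],c,d['location'])); print(c,t,np.round(p,3),round(d['p'],2),np.round(d['location'],1)); break
    if len(rs)>1: print(t,tri(rs))
np.save('R.npy',R,allow_pickle=True)
for a,b in [((237,240),(372,258))]:
    A,B=atz(R['wrist'],'wrist',a,.055),atz(R['wrist'],'wrist',b,.055); print(A,B,np.arctan2(*(B-A)[1::-1]))
E
```

```text
scene drawer_pull [ 0.475 -0.149  0.037] 0.61 [292.4 203.7]
side drawer_pull [ 0.477 -0.148  0.037] 0.96 [324.3 255.6]
wrist drawer_pull [ 0.474 -0.155  0.037] 0.61 [174.1 282.8]
drawer_pull (array([ 0.47690616, -0.15034136,  0.04126636]), [np.float64(0.0012183658149692205), np.float64(0.0006552405943017362), np.float64(0.0011225875201824683)])
scene marker [ 0.582 -0.178  0.1  ] 0.78 [282.9 225.3]
wrist marker [ 0.583 -0.173  0.1  ] 0.69 [239.8 329.5]
marker (array([ 0.58051725, -0.17749015,  0.09583312]), [np.float64(0.0010058872196333007), np.float64(0.001005887219633484)])
scene tab [0.502 0.198 0.164] 0.89 [420.7 172.4]
side tab [0.503 0.187 0.164] 0.65 [280.6 135.6]
tab (array([0.50295651, 0.19496615, 0.1608455 ]), [np.float64(0.004142693171795937), np.float64(0.004142693171795981)])
scene lens [0.678 0.19  0.1  ] 0.55 [429.4 242.5]
side lens [0.69  0.194 0.1  ] 0.69 [337.9 130.9]
lens (array([0.68420737, 0.18565108, 0.11023739]), [np.float64(0.0010563721433200755), np.float64(0.0010563721433200285)])
scene unit [ 0.649 -0.184  0.   ] 0.68 [285.4 266. ]
side unit [ 0.641 -0.179  0.   ] 0.72 [382.9 249.3]
wrist unit [ 0.643 -0.184  0.   ] 0.9 [296.5 291.7]
unit (array([ 0.64400051, -0.18184112, -0.00134323]), [np.float64(0.0044816450713792005), np.float64(0.004728832803881312), np.float64(0.002300545867842427)])
scene sight [0.516 0.202 0.043] 0.53 [416.7 202.3]
side sight [0.508 0.182 0.043] 0.61 [285.2 165.3]
wrist sight [0.515 0.195 0.043] 0.57 [176.8   8.9]
sight (array([0.51041887, 0.20005508, 0.02981085]), [np.float64(0.0055515222801652735), np.float64(0.005960619356594267), np.float64(0.0020006450397384895)])
[ 0.58102052 -0.07623188  0.055     ] [ 0.73786919 -0.09893237  0.055     ] -0.14373062371297915
```

View pics/w1z.png

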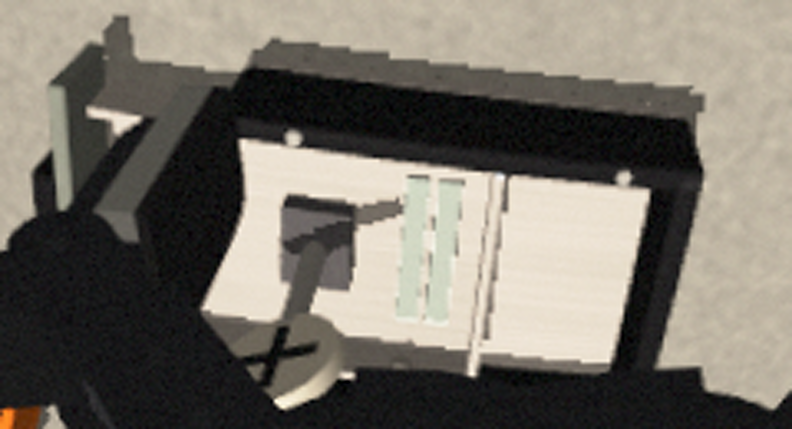

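View pics/s1z.png

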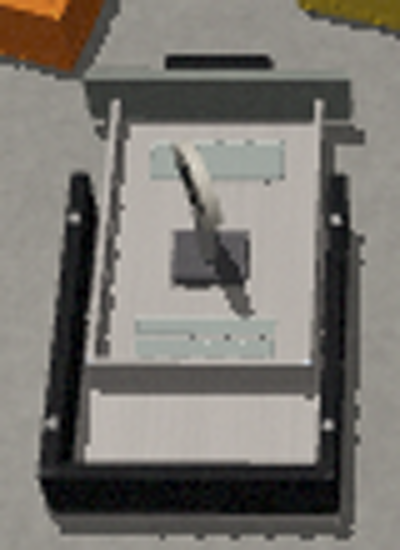

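```bash
python3 -m crank '[[1,-2.4,-4.1,0,0,0,0],[1,-2.4,-4.1,0,0,0,0],[1,-2.4,-4.1,0,0,0,0],[1,-2.4,-4.1,0,0,0,0],[1,-2.4,-4.1,0,0,0,0]]' 60
python3 -m crank '[[1,-2.6,-3.9,0,0,0,0],[1,0,0,4,0,0,8],[1,0,0,4,0,0,0],[1,0,0,4,0,0,0],[1,0,0,0,0,0,0]]'
```

```text
time: 3.35
eef_pos: [0.4684, -0.1206, 0.2501]
tcp_rot: [0.707, 0.707, -0.0, 0.0]
contact_force: [0.6, -1.5, 0.3]
opening: 0.144
time: 3.85
eef_pos: [0.427, -0.1439, 0.1248]
tcp_rot: [0.755, 0.656, -0.002, -0.006]
contact_force: [-1.1, 0.5, -0.1]
opening: -0.0
```

```bash
python3 - <<'E'
from h import *
R=[snap('wrist','w2.png'),snap('side','s2.png')]
for c,r in zip(['wrist','side'],R):
    print([(round(d['p'],2),np.round(d['location']),np.round(atz(r,c,d['location'],.037),3)) for d in place_of('drawer_pull',c)])
E
```

```text
[(0.78, array([383., 219.]), array([ 0.473, -0.158,  0.037])), (0.76, array([85., 34.]), array([0.253, 0.033, 0.037]))]
[(0.87, array([218., 230.]), array([0.252, 0.047, 0.037])), (0.71, array([324., 258.]), array([ 0.474, -0.156,  0.037])), (0.68, array([247., 322.]), array([ 0.231, -0.234,  0.037]))]
```

View pics/w2.png

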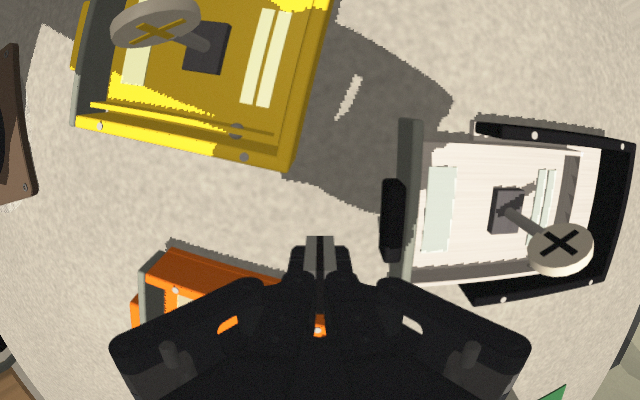

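View pics/s2.png

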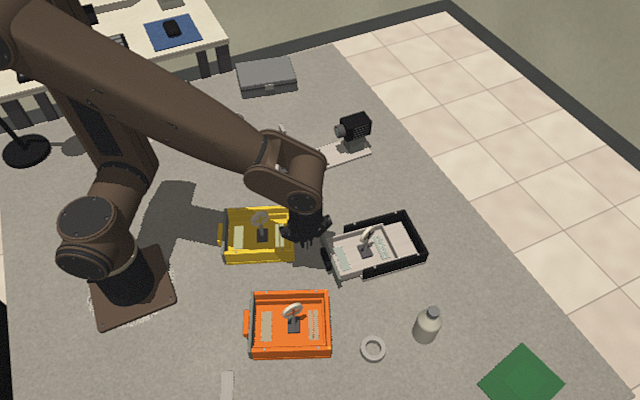

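```bash
python3 -m crank '[[1,0,0,4,0,0,0],[1,-0.3,0,4,0,0,0],[1,0,0,0,0,0,0]]'
python3 -m crank '[[1,0,1.5,0,0,0,0],[1,0,1.5,0,0,0,0],[1,0,1.5,0,0,0,0]]'
```

```text
time: 4.35
eef_pos: [0.4285, -0.1477, 0.0475]
tcp_rot: [0.755, 0.656, -0.001, -0.004]
contact_force: [0.5, -1.1, -0.1]
opening: -0.002
time: 4.65
eef_pos: [0.4769, -0.1558, 0.0532]
tcp_rot: [0.755, 0.656, 0.0, 0.001]
contact_force: [-1.9, 0.9, -1.2]
opening: -0.001
```

```bash
python3 -m crank '[[1,0,0,0,0,0,0],[1,0,0,0,0,0,0]]'
```

```text
time: 4.85
eef_pos: [0.4766, -0.1559, 0.0526]
tcp_rot: [0.755, 0.656, 0.001, 0.002]
contact_force: [-0.4, -0.1, 0.4]
opening: 0.001
```

```bash
python3 -m crank '[[1,0,0,0.8,0,0,0],[1,0,1,0,0,0,0],[1,0,1,0,0,0,0],[1,0,0.5,0,0,0,0],[1,0,0,0,0,0,0]]'; python3 - <<'E'
from h import *
snap('wrist','w3.png')
E
```

```text
time: 5.35
eef_pos: [0.5012, -0.1591, 0.0423]
tcp_rot: [0.755, 0.656, 0.0, 0.001]
contact_force: [-0.9, -0.0, 0.4]
opening: 0.001
```

View pics/w3.png

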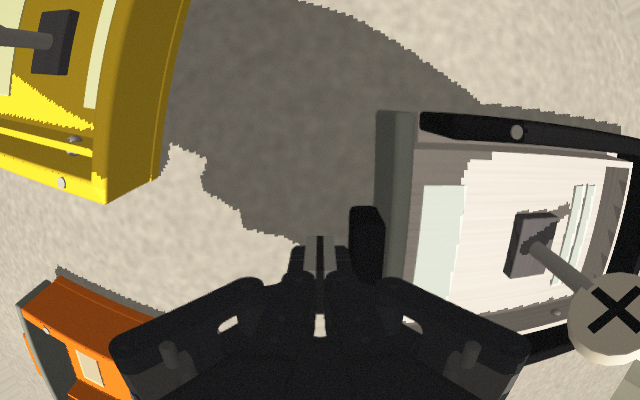

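```bash
python3 -m crank '[[1,0,0.6,0,0,0,0],[1,0,0.5,0,0,0,0],[1,0,0.4,0,0,0,0]]'; python3 -m crank '[[1,0,0.4,0,0,0,0],[1,0,0.4,0,0,0,0]]'
```

```text
time: 5.7
eef_pos: [0.5133, -0.1604, 0.0419]
tcp_rot: [0.754, 0.656, -0.002, -0.002]
contact_force: [-4.5, 0.1, 3.4]
opening: 0.005
time: 5.9
eef_pos: [0.5173, -0.1608, 0.0416]
tcp_rot: [0.754, 0.657, -0.006, -0.008]
contact_force: [-28.7, -0.0, 23.1]
opening: -0.003
```

```bash
python3 -m crank '[[1,0,-0.7,0,0,0,0],[1,0,-1.5,0,0,0,0],[1,0,0,0,0,0,0]]'; python3 - <<'E'
from h import *
R={}
for c in ['wrist','scene','side']:
    R[c]=snap(c,c+'4.png')
    for t in ['unit','drawer_pull','marker']:
        for d in place_of(t,c): print(c,t,round(d['p'],2),np.round(d['location']),np.round(atz(R[c],c,d['location'],dict(unit=0,drawer_pull=.037,marker=.1)[t]),3))
E
```

```text
time: 6.2
eef_pos: [0.5001, -0.1585, 0.0417]
tcp_rot: [0.755, 0.656, 0.0, -0.0]
contact_force: [0.0, -0.5, 1.0]
opening: -0.0
wrist unit 0.95 [527. 232.] [ 0.643 -0.181  0.   ]
wrist unit 0.89 [73. 45.] [ 0.358 -0.009  0.   ]
wrist drawer_pull 0.89 [384. 268.] [ 0.532 -0.165  0.037]
wrist drawer_pull 0.75 [ 38. 348.] [ 0.229 -0.233  0.037]
wrist marker 0.84 [631. 308.] [ 0.642 -0.179  0.1  ]
scene unit 0.77 [336. 174.] [ 0.355 -0.009  0.   ]
scene unit 0.76 [246. 177.] [ 0.335 -0.282  0.   ]
scene unit 0.62 [286. 265.] [ 0.647 -0.181  0.   ]
scene unit 0.19 [281. 249.] [ 0.596 -0.192 -0.   ]
scene drawer_pull 0.98 [257. 142.] [ 0.231 -0.241  0.037]
scene drawer_pull 0.88 [346. 136.] [0.237 0.036 0.037]
scene drawer_pull 0.73 [288. 220.] [ 0.526 -0.166  0.037]
scene drawer_pull 0.25 [410. 212.] [0.543 0.177 0.037]
scene marker 0.85 [283. 247.] [ 0.646 -0.182  0.1  ]
scene marker 0.66 [242. 157.] [ 0.338 -0.28   0.1  ]
scene marker 0.63 [335. 151.] [ 0.348 -0.011  0.1  ]
side unit 0.93 [260. 238.] [ 0.352 -0.002  0.   ]
side unit 0.65 [385. 247.] [ 0.65  -0.176  0.   ]
side unit 0.58 [291. 330.] [ 0.323 -0.28   0.   ]
side drawer_pull 0.72 [216. 233.] [0.245 0.041 0.037]
side drawer_pull 0.68 [346. 252.] [ 0.535 -0.162  0.037]
side drawer_pull 0.58 [244. 325.] [ 0.223 -0.238  0.037]
side marker 0.91 [292. 310.] [ 0.331 -0.28   0.1  ]
side marker 0.79 [261. 219.] [ 0.359 -0.012  0.1  ]
side marker 0.78 [392. 227.] [ 0.653 -0.18   0.1  ]
```

View pics/wrist4.png

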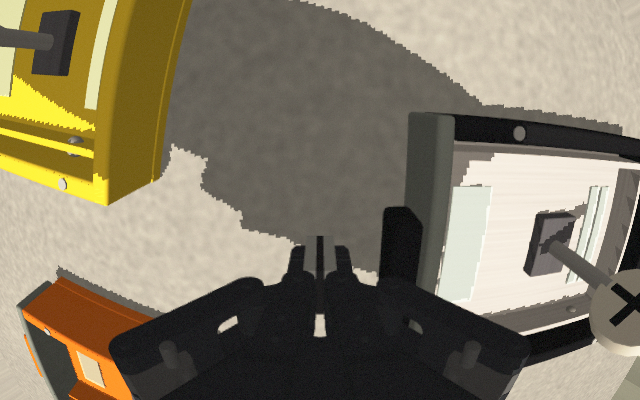

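View pics/side4.png

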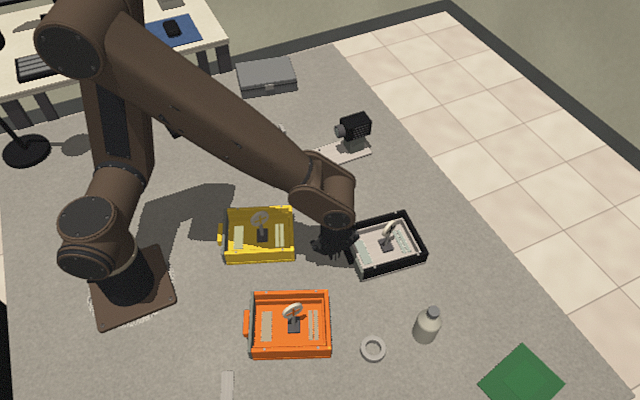

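```bash
python3 -m crank '[[1,0,-0.8,-4.5,0,0,0],[1,0,0,-4.8,0,0,0],[1,0,0,-4.8,0,0,0],[0,0,0,-4.8,0,0,0],[-1,2,0,-4.5,0,0,0]]'
python3 -m crank '[[-1,4.5,-0.3,-2,0,0,0],[-1,4.5,-0.3,0,0,0,0],[-1,4.5,-0.3,0,0,0,0],[-1,4.5,-0.3,0,0,0,0],[-1,4.5,-0.3,0,0,0,0]]'
python3 -m crank '[[-1,2.5,0,0,0,0,0],[-1,0,0,0,0,0,0]]'
python3 - <<'E'
from h import *
R={}
G=dict(drawer_pull=(.532,-.158),marker=(.646,-.18),tab=(.512,.195),lens=(.68,.18),unit=(.645,-.18),sight=(.513,.195),head=(.515,.195),mirror=(.515,.195))
for c in ['scene','side','wrist']: R[c]=snap(c,c+'5.png')
for t,g in G.items():
    rs=[]
    for c in R:
        for d in place_of(t,c):
            z=dict(drawer_pull=.037,marker=.1,tab=.164,lens=.1,sight=.043,mirror=.058).get(t,0); p=atz(R[c],c,d['location'],z)
            if np.hypot(*(p[:2]-g))<.04: rs.append(ray(R[c],c,d['location'])); print(c,t,np.round(p,3),round(d['p'],2),np.round(d['location'],1)); break
    if len(rs)>1: a,b=tri(rs); print(t,np.round(a,3),np.round(b,4))
np.save('R.npy',R,allow_pickle=True)
E
```

```text
time: 7.3
eef_pos: [0.4956, -0.139, 0.2786]
tcp_rot: [0.756, 0.655, 0.0, 0.001]
contact_force: [0.8, 0.2, 0.1]
opening: 0.33
time: 7.8
eef_pos: [0.5119, 0.0888, 0.2962]
tcp_rot: [0.755, 0.656, 0.0, 0.0]
contact_force: [1.1, 0.3, -0.1]
opening: 0.999
time: 8.0
eef_pos: [0.5154, 0.1145, 0.2959]
tcp_rot: [0.753, 0.658, 0.0, -0.0]
contact_force: [-0.4, -1.1, 1.3]
opening: 0.999
scene drawer_pull [ 0.523 -0.163  0.037] 0.72 [288.9 218.4]
side drawer_pull [ 0.536 -0.154  0.037] 0.94 [345.2 249. ]
wrist drawer_pull [ 0.529 -0.164  0.037] 0.68 [350.3 332. ]
drawer_pull [ 0.53  -0.16   0.046] [0.003  0.0028 0.0032]
scene marker [ 0.651 -0.188  0.1  ] 0.6 [280.4 249.1]
side marker [ 0.655 -0.183  0.1  ] 0.68 [393.1 227.7]
marker [ 0.653 -0.187  0.105] [0.0012 0.0012]
scene tab [0.504 0.196 0.164] 0.69 [420.3 173.2]
side tab [0.501 0.186 0.164] 0.76 [280.2 135.9]
wrist tab [0.516 0.194 0.164] 0.97 [303.8  95.2]
tab [0.508 0.194 0.16 ] [0.0053 0.0052 0.0077]
scene lens [0.685 0.179 0.1  ] 0.87 [426.  245.4]
side lens [0.682 0.183 0.1  ] 0.68 [337.1 133.9]
wrist lens [0.689 0.191 0.1  ] 0.89 [465
[... 167 characters left out ...]
t unit [ 0.644 -0.186  0.   ] 0.68 [414.  317.2]
unit [ 0.644 -0.18  -0.   ] [0.0075 0.0079 0.0044]
scene sight [0.517 0.196 0.043] 0.63 [414.9 202.6]
side sight [0.509 0.185 0.043] 0.55 [285.  164.6]
wrist sight [0.512 0.195 0.043] 0.71 [305.4  98. ]
sight [0.512 0.196 0.033] [0.0031 0.0023 0.0011]
scene head [0.509 0.198 0.   ] 0.68 [412.7 208.5]
side head [0.506 0.204 0.   ] 0.61 [282.5 170.1]
wrist head [0.517 0.192 0.   ] 0.8 [311.3 100.2]
head [0.511 0.196 0.006] [0.0011 0.0075 0.0071]
scene mirror [0.52  0.187 0.058] 0.78 [412.7 201. ]
side mirror [0.517 0.199 0.058] 0.6 [285.5 157.1]
wrist mirror [0.512 0.194 0.058] 0.62 [305.3  98.7]
mirror [0.516 0.192 0.059] [0.0064 0.0046 0.0038]
```

View pics/wrist5.png

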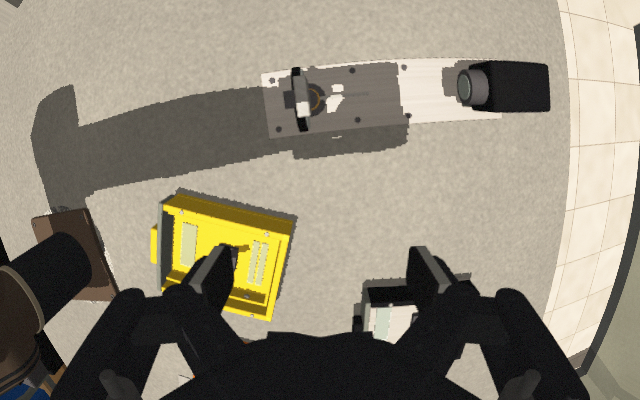

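View pics/scene5.png

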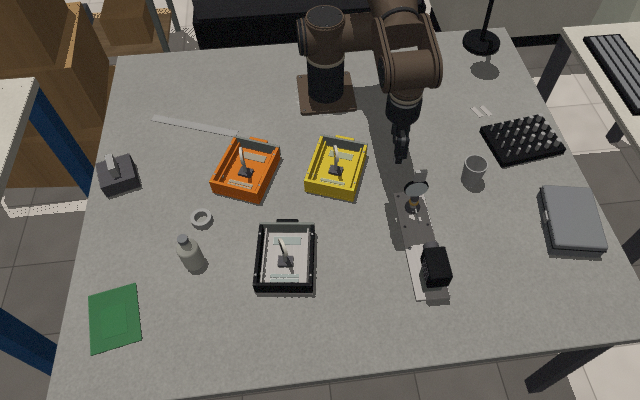

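```bash
python3 - <<'E'
from h import *
R=np.load('R.npy',allow_pickle=True).item()
r=R['wrist']
im=cv2.imread('pics/wrist5.png'); cv2.imwrite('pics/w5z.png',cv2.resize(im[40:170,250:560],None,fx=2.58,fy=2.58,interpolation=cv2.INTER_CUBIC))
E
```

```text
(no output)
```

View pics/w5z.png

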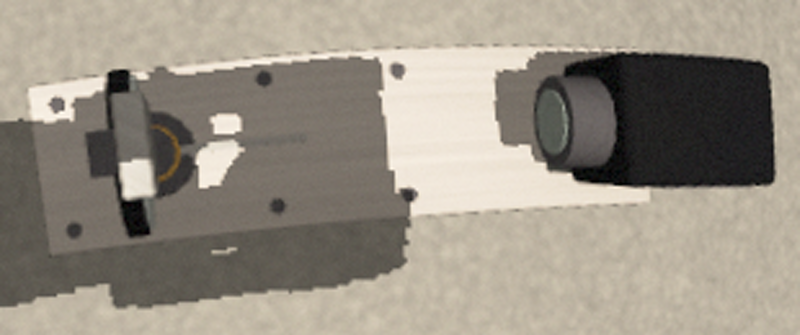

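```bash
python3 - <<'E'
from h import *
R=np.load('R.npy',allow_pickle=True).item()
r=R['wrist']
f=lambda a,z=.01: atz(r,'wrist',(250+a[0]/2.58,40+a[1]/2.58),z)[:2]
P=[(57,104),(74,230),(264,78),(278,205),(397,70),(408,194)]
Q=[f(p) for p in P]; print(np.round(Q,4))
M=[(Q[i]+Q[i+1])/2 for i in (0,2,4)]; print(np.round(M,4)); d=M[2]-M[0]; yaw=np.arctan2(d[1],d[0]); print('yaw',yaw)
for i in(0,1): d=Q[i+4]-Q[i]; print(np.arctan2(d[1],d[0]))
for i in(0,2,4): d=Q[i]-Q[i+1]; print(np.arctan2(-d[0],d[1]))
C=[f((30,88)),f((50,253)),f((648,202)),f((440,47))]; print(np.round(C,4))
u=np.array([np.cos(yaw),np.sin(yaw)])
print('pivot from back edge',(C[0]+C[1])/2+.06*u, 'edges', np.arctan2(*(C[2]-C[1])[::-1]),np.arctan2(*(C[3]-C[0])[::-1]))
print('tab top centre', f((137,180),.185), f((120,72),.134))
print('lens',f((556,120),.1), 'tab faces')
E
```

```text
[[0.4706 0.2263]
 [0.4694 0.1605]
 [0.5758 0.2246]
 [0.5744 0.1588]
 [0.6453 0.2227]
 [0.6434 0.1574]]
[[0.47   0.1934]
 [0.5751 0.1917]
 [0.6444 0.19  ]]
yaw -0.019260886017897542
-0.020236890166621634
-0.01828107056509431
-0.01848329146993353
-0.02129643785950975
-0.02887495524944159
[[0.4581 0.237 ]
 [0.4551 0.1507]
 [0.7917 0.143 ]
 [0.6706 0.2337]]
pivot from back edge [0.51659527 0.19271968] edges -0.022923355325198506 -0.015635897586204685
tab top centre [0.5143942  0.18220101] [0.51127197 0.22109992]
lens [0.68837725 0.189827  ] tab faces
```

```bash
python3 -m crank '[[-1,0,0,0,0,0,-6.9],[-1,3.9,0,0,0,0,0],[-1,3.9,0,0,0,0,0],[-1,0,0,0,0,0,0],[-1,0,0,0,0,0,0]]' 40
python3 - <<'E'
from h import *
s=get_state(); print(s['eef_pos'],s['tcp_rot'],s['qpos'])
snap('wrist','w6.png')
q=s['tcp_rot'];print(-np.arctan2(q[0]**2-q[1]**2,2*q[0]*q[1]))
E
```

```text
time: 9.85
eef_pos: [0.517, 0.1903, 0.2959]
tcp_rot: [0.713, 0.701, -0.0, 0.0]
contact_force: [0.1, 0.2, 0.5]
opening: 1.0
[0.5170199  0.19032602 0.29590223] [ 7.13219881e-01  7.00940311e-01 -2.65030165e-04  1.05036248e-04] [ 1.68747228e-01 -2.10148164e-02  1.83291016e+00 -4.89316632e-04
  1.33001242e+00  1.86230141e-01]
-0.017366154129485972
```

View pics/w6.png

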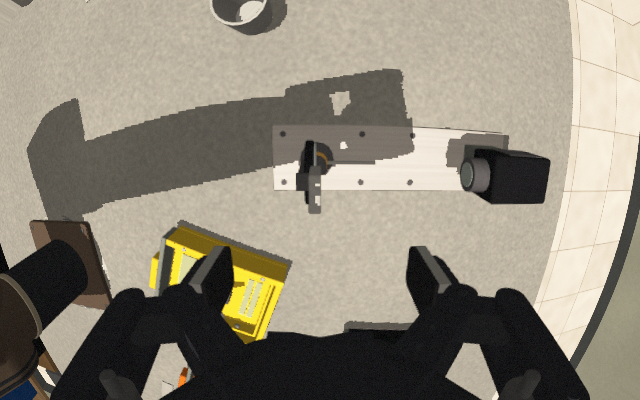

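```bash
python3 - <<'E'
from h import *
r=read_camera('wrist')
f=lambda a,z: atz(r,'wrist',a,z)[:3].round(4)
for p in [(283,134),(284,182),(362,134),(361,182),(412,135),(410,182),(273,126),(274,190)]: print(f(p,.01))
print('lens',[f(d['location'],.1) for d in place_of('lens','wrist')])
print('tab',[(f(d['location'],.164),d['location']) for d in place_of('tab','wrist')])
for t in [(309,212),(321,212),(308,180),(320,180)]: print(f(t,.185))
im=cv2.imread('pics/w6.png'); cv2.imwrite('pics/w6z.png',cv2.resize(im[110:230,260:440],None,fx=4.4,fy=4.4,interpolation=cv2.INTER_CUBIC))
E
```

```text
[0.471  0.2256 0.01  ]
[0.4695 0.1599 0.01  ]
[0.5756 0.2237 0.01  ]
[0.5749 0.1579 0.01  ]
[0.6448 0.223  0.01  ]
[0.6449 0.157  0.01  ]
[0.4581 0.2368 0.01  ]
[0.455  0.1489 0.01  ]
lens [array([0.6859, 0.1926, 0.1   ])]
tab [(array([0.5151, 0.1921, 0.164 ]), [315.4, 188.6]), (array([0.5113, 0.2127, 0.164 ]), [310.4, 164.9])]
[0.5099 0.1785 0.185 ]
[0.5195 0.1783 0.185 ]
[0.5099 0.2049 0.185 ]
[0.5192 0.2047 0.185 ]
```

View pics/w6z.png

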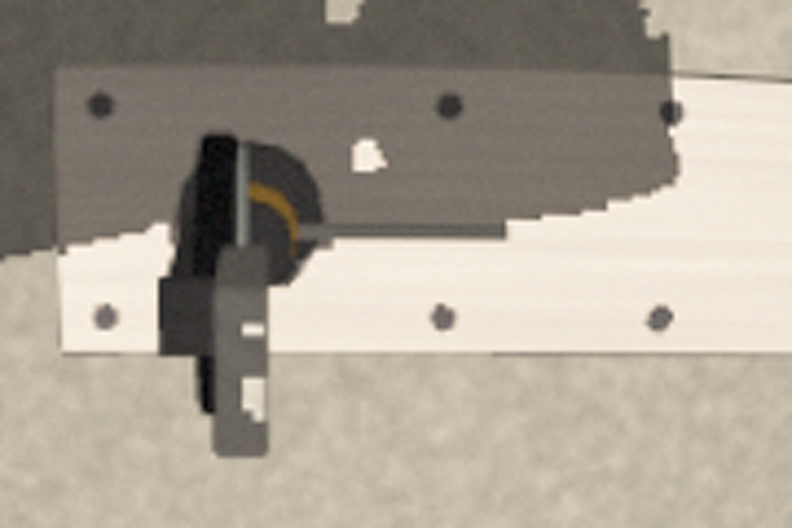

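```bash
python3 -m crank '[[-1,0.17,-0.15,4.5,0,0,0],[-1,0,0,4.5,0,0,0],[-1,0,0,3.8,0,0,0],[-1,0,0,0,0,0,0],[1,0,0,0,0,0,0]]' 40
python3 -m crank '[[1,0,0,0,0,0,0],[1,0,0,0,0,0,0],[1,0,0,0,0,0,0],[1,0,0,0,0,0,0]]' 40; python3 - <<'E'
from h import *
s=get_state();print(s['wrist_torque'],s['contact_force'])
snap('scene','scene7.png');snap('wrist','w7.png');
E
```

```text
time: 10.55
eef_pos: [0.5159, 0.1909, 0.1684]
tcp_rot: [0.714, 0.7, -0.0, -0.0]
contact_force: [0.2, 0.1, 0.7]
opening: 0.856
time: 10.95
eef_pos: [0.5145, 0.1917, 0.1694]
tcp_rot: [0.714, 0.7, -0.002, -0.002]
contact_force: [-21.6, -0.3, 14.9]
opening: 0.143
[-0.02623392  3.30650826  0.03902777] [-21.57979951  -0.28038402  14.90970206]
```

View pics/w7.png

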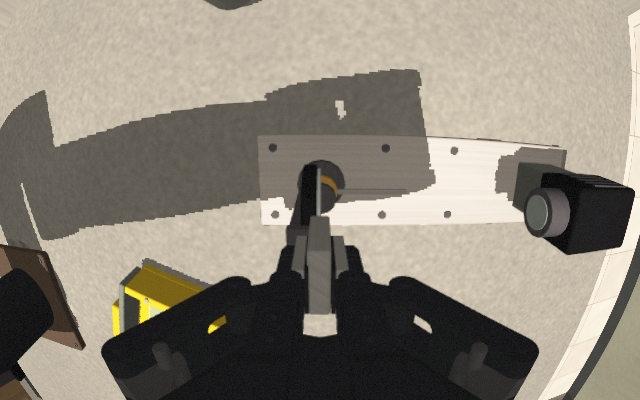

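```bash
python3 -m crank '[[1,0,-0.15,0,0,0,0],[1,0,0,0,0,0,0],[1,0,0,0,0,0,0]]'
```

```text
time: 11.35
eef_pos: [0.5129, 0.1917, 0.1695]
tcp_rot: [0.714, 0.7, -0.001, -0.001]
contact_force: [-7.0, -1.2, 7.5]
opening: 0.114
```

```bash
python3 -m crank '[[1,0,-0.1,-0.1,0,0,0],[1,0,0,0,0,0,0],[1,0,0,0,0,0,0]]'
```

```text
time: 11.65
eef_pos: [0.5128, 0.1917, 0.1695]
tcp_rot: [0.714, 0.7, -0.0, -0.001]
contact_force: [-3.9, 0.8, 4.5]
opening: 0.111
```

```bash
python3 -m crank '[[1,0,0,0,0,0,6],[1,0,0,0,0,0,6],[1,0,0,0,0,0,6],[1,0,0,0,0,0,6],[1,0,0,0,0,0,6]]' 60;python3 -m crank '[[1,0,0,0,0,0,4.5],[1,0,0,0,0,0,0],[1,0,0,0,0,0,0],[1,0,0,0,0,0,0]]'
cat > m.py <<'E'
from h import *
import sys
n=sys.argv[1]
R={}
G=dict(marker=(.648,-.18),lens=(.686,.19),sight=(.515,.192),head=(.515,.192),mirror=(.515,.192))
for c in ['scene','side','wrist']: R[c]=snap(c,c+n+'.png')
for t,g in G.items():
    rs=[]
    for c in R:
        for d in place_of(t,c):
            z=dict(drawer_pull=.037,marker=.1,tab=.164,lens=.1,sight=.043,mirror=.058).get(t,0); p=atz(R[c],c,d['location'],z)
            if np.hypot(*(p[:2]-g))<.03: rs.append(ray(R[c],c,d['location'])); print(c,t,np.round(p,3),round(d['p'],2),np.round(d['location'],1)); break
    if len(rs)>1: a,b=tri(rs); print(t,np.round(a,3),np.round(b,4))
s=get_state();q=s['tcp_rot'];print(s['time'],s['eef_pos'],'yaw',-np.arctan2(q[0]**2-q[1]**2,2*q[0]*q[1]),s['contact_force'],s['opening'])
np.save('R.npy',R,allow_pickle=True)
im=cv2.imread('pics/wrist'+n+'.png'); cv2.imwrite('pics/wz'+n+'.png',cv2.resize(im[80:280,220:460],None,fx=3,fy=3,interpolation=cv2.INTER_CUBIC))
E
python3 m.py 8
```

```text
time: 12.15
eef_pos: [0.5121, 0.1919, 0.1695]
tcp_rot: [0.872, 0.49, -0.001, -0.001]
contact_force: [-6.8, 0.7, 6.0]
opening: 0.109
time: 12.55
eef_pos: [0.512, 0.192, 0.1696]
tcp_rot: [0.889, 0.457, -0.002, -0.001]
contact_force: [-7.4, 0.8, 7.2]
opening: 0.108
scene marker [ 0.65  -0.185  0.1  ] 0.61 [281.8 248.7]
wrist marker [ 0.644 -0.173  0.1  ] 0.86 [564.6 369.3]
marker [ 0.647 -0.185  0.094] [0.0005 0.0005]
scene lens [0.682 0.184 0.1  ] 0.6 [427.5 244.2]
side lens [0.688 0.195 0.1  ] 0.73 [337.3 130.9]
wrist lens [0.688 0.189 0.1  ] 0.65 [522.1  81.1]
lens [0.685 0.188 0.104] [0.0049 0.0023 0.0032]
scene sight [0.521 0.192 0.043] 0.55 [413.5 203.9]
side sight [0.511 0.192 0.043] 0.41 [284.7 162.7]
wrist sight [0.514 0.196 0.043] 0.83 [317.3 188.6]
sight [0.514 0.195 0.036] [0.0027 0.0023 0.001 ]
scene head [0.513 0.192 0.   ] 0.59 [410.9 209.8]
side head [0.502 0.191 0.   ] 0.58 [282.7 173.4]
wrist head [0.513 0.195 0.   ] 0.85 [317.9 178. ]
head [ 0.508  0.195 -0.008] [0.001  0.0048 0.0045]
scene mirror [0.513 0.195 0.058] 0.57 [414.9 198.6]
side mirror [0.518 0.184 0.058] 0.56 [287.6 160.3]
wrist mirror [0.513 0.193 0.058] 0.75 [318.7 198. ]
mirror [0.515 0.192 0.057] [0.0041 0.0061 0.0026]
13.45 [0.51198729 0.19203049 0.16955089] yaw -0.621123857924125 [-8.13354333  0.27585523  7.34347714] 0.10995321183167321
```

View pics/wrist8.png

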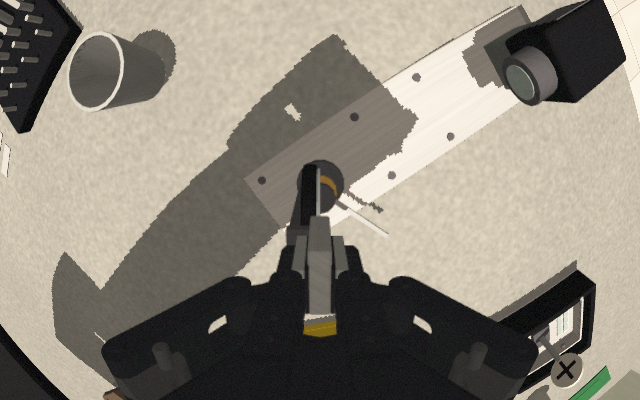

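View pics/scene8.png

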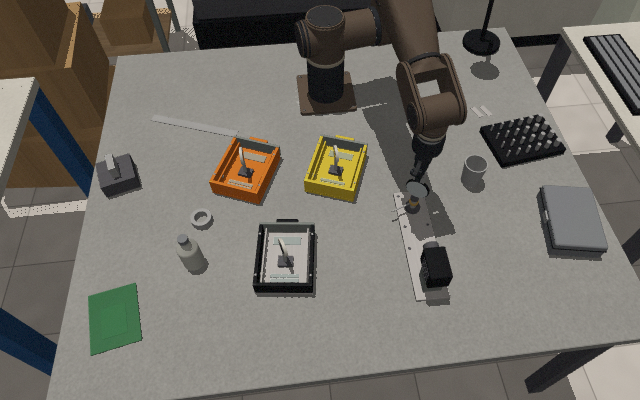

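View pics/side8.png

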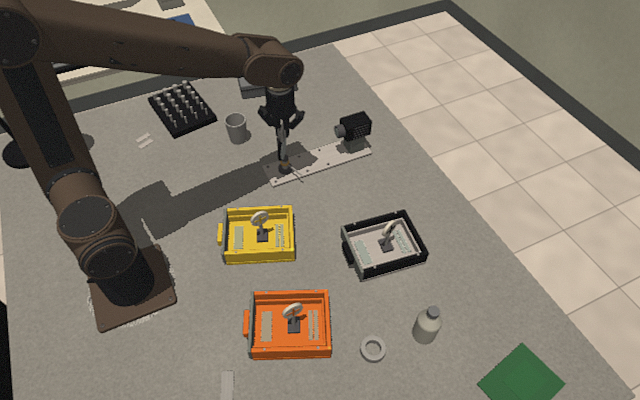

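View pics/wz8.png

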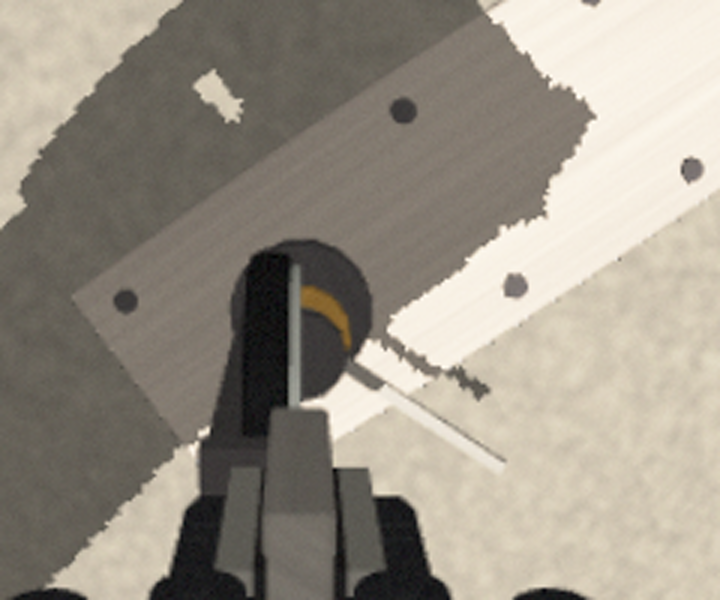

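```bash
python3 - <<'E'
from h import *
im=cv2.imread('pics/wrist8.png'); cv2.imwrite('pics/wm8.png',cv2.resize(im[240:400,480:640],None,fx=3.7,fy=3.7,interpolation=cv2.INTER_CUBIC))
E
```

```text
(no output)
```

View pics/wm8.png

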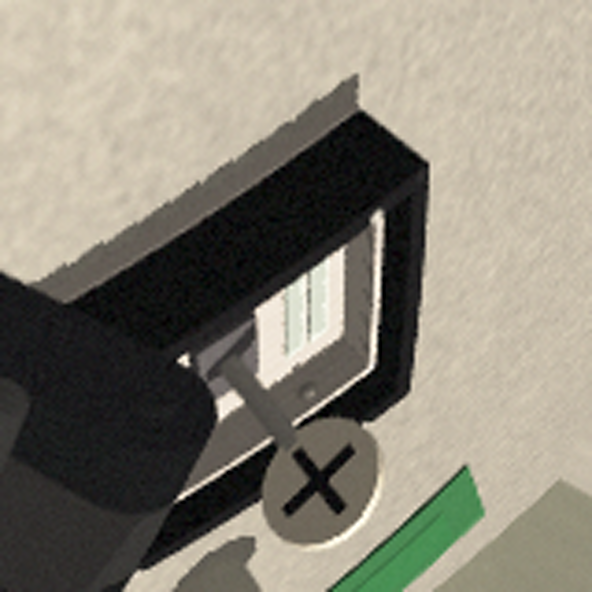

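```bash
python3 - <<'E'
from h import *
R=np.load('R.npy',allow_pickle=True).item(); r=R['wrist']
g=lambda a:(220+a[0]/3,80+a[1]/3)
f=lambda a,z:atz(r,'wrist',a,z)[:2]
B=[f(g(p),.01) for p in [(403,110),(515,285),(591,-1),(691,168),(125,300)]]; print(np.round(B,4))
C=[f(g(p),.01) for p in [(72,296),(183,440)]]; 
M1=(B[0]+B[1])/2; M2=(B[2]+B[3])/2
d=B[3]-B[1]; y1=np.arctan2(d[1],d[0]); d=B[2]-B[4]; y2=np.arctan2(d[1],d[0]);d=B[0]-B[1]; y3=np.arctan2(-d[0],d[1]);d=B[2]-B[3]; y4=np.arctan2(-d[0],d[1]); print('yaws',y1,y2,y3,y4)
u=np.array([np.cos(y2),np.sin(y2)])
# bolt M1 is at head x ~ .0585 earlier?
print('back corners',np.round(C,4),'M',M1,M2)
# plate corner top-left = (-.06,+.045) head frame
n=np.array([-u[1],u[0]])
print('pivot: corner',C[0]+.06*u-.045*n,' M line lateral:',M1-((M1-C[0])@u-.06)*u)
N=[f(g(p),.043) for p in [(345,362),(502,466)]]; d=N[1]-N[0]; ny=np.arctan2(d[1],d[0]); print('needle',np.round(N,4),ny)
m=f((566.2,369.7),.1); print('marker',m)
for P in [(.5155,.192),(.514,.193),(.513,.192)]:
    P=np.array(P); v=m-P; v2=np.array([.648,-.1815])-P; print(P,np.arctan2(v[1],v[0]),np.arctan2(v2[1],v2[0]), 'tip dir',np.arctan2(*(N[1]-P)[::-1]),np.linalg.norm(N[1]-P))
# side/scene
E
```

```text
[[0.5752 0.2246]
 [0.5738 0.159 ]
 [0.6442 0.2207]
 [0.6438 0.1576]
 [0.4703 0.2268]]
yaws -0.019192756163095213 -0.03499495113981793 -0.021391907618038726 -0.006709322734002425
back corners [[0.4571 0.2381]
 [0.4563 0.1783]] M [0.57448879 0.19179977] [0.64400427 0.18918035]
pivot: corner [0.51548083 0.19099229]  M line lateral: [0.5155813  0.19386208]
needle [[0.5199 0.179 ]
 [0.5396 0.1248]] -1.2224443489612975
marker [ 0.64633196 -0.17822265]
[0.5155 0.192 ] -1.2311071055192184 -1.2298940839458345 tip dir -1.226225910955129 0.07135746938820638
[0.514 0.193] -1.2283639348945257 -1.2271804703262919 tip dir -1.2114747934257937 0.07281330037878203
[0.513 0.192] -1.2251168642039378 -1.223961429213889 tip dir -1.193647579122038 0.07224028296430483
```

```bash
python3 -m crank '[[1,-0.06,-0.08,0,0,0,0.2],[1,0,0,0,0,0,0],[1,0,0,0,0,0,0],[1,0,0,0,0,0,0]]'; python3 m.py 9 | grep -v head
```

```text
time: 13.85
eef_pos: [0.5119, 0.192, 0.1695]
tcp_rot: [0.89, 0.456, -0.0, -0.001]
contact_force: [-5.4, 1.1, 4.9]
opening: 0.104
scene marker [ 0.646 -0.191  0.1  ] 0.92 [279.1 247.3]
side marker [ 0.656 -0.183  0.1  ] 0.91 [393.5 227.6]
wrist marker [ 0.641 -0.178  0.1  ] 0.87 [563.4 371.3]
marker [ 0.647 -0.188  0.101] [0.0034 0.0076 0.0071]
scene lens [0.695 0.182 0.1  ] 0.79 [428.1 248.6]
side lens [0.679 0.196 0.1  ] 0.88 [334.4 131.4]
wrist lens [0.686 0.19  0.1  ] 0.95 [519.2  80.4]
lens [0.686 0.19  0.096] [0.0087 0.0097 0.0022]
scene sight [0.513 0.2   0.043] 0.53 [415.8 201.5]
side sight [0.516 0.184 0.043] 0.55 [287.1 164. ]
sight [0.515 0.196 0.039] [0.0063 0.0063]
scene mirror [0.507 0.199 0.058] 0.85 [415.9 196.7]
side mirror [0.508 0.179 0.058] 0.77 [285.3 162.5]
wrist mirror [0.513 0.195 0.058] 0.82 [316.4 195.8]
mirror [0.51  0.194 0.051] [0.0084 0.0072 0.0019]
14.75 [0.51190785 0.19197453 0.16952537] yaw -0.6248157249502819 [-5.06217076  1.46280319  6.84537501] 0.1084754969396856
```

View pics/wz9.png

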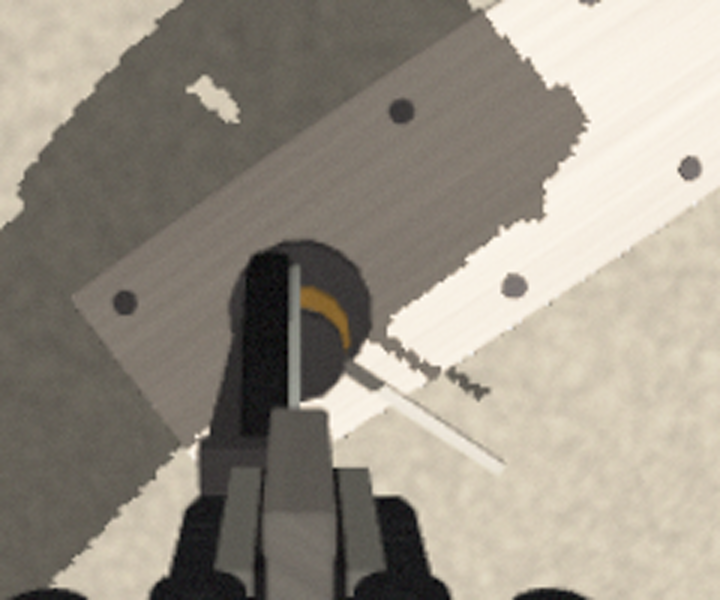

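```bash
python3 - <<'E'
from h import *
print(sign_off()); s=get_state(); print(s['time'],s['eef_pos'],s['opening'],s['contact_force'])
E
```

```text
the job is handed in; nothing more can be done
None
the job is handed in; nothing more can be done
```

I pushed the drawer home, gripped the tab and turned the mirror clockwise by about 0.605 rad. I handed the job in at about 14.8 s, still holding the mirror with a 60 N grip.

- **Drawer:** Pushing met a firm stop at about 29 N. After I backed off, the drawer stayed put, with its front panel against the housing. The pull measured about 113 mm from the unit's origin, against 112 mm expected at home.
- **Mirror angle:** With the mirror at its final angle, the camera's line of sight works out at about -1.230 rad from above. The pivot-to-marker line measured -1.226 to -1.231 rad, so the line should pass within about 2 mm of the marker's centre. Before a last 0.2° correction, the needle in the wrist picture read -1.222 to -1.226 rad. I did not measure it again afterwards.
- **Disagreements:** Single-camera positions for the marker and pivot differed by up to about 10 mm. The tab also sat about 3 mm nearer the robot than the wrist camera put it, so I re-centred the grip. About 5 N of sideways and 7 N of upward force remained on the tool.
- **Everything else:** I never approached the ring gauge, bottle or cup, or touched the orange and yellow look-alikes, and they looked undisturbed in the pictures taken after the turn. After hand-in I could not read the state any more.

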